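# Tip the tray of stamps into the clear bin

### The arm

A 7-joint arm with a two-finger parallel gripper is mounted at the origin on a cart in front of the work surface, level with it; the furniture and walls round the work are solid. World frame = base frame: x ahead of the robot, y to its left, z up, the work surface at z = 0. Lengths are in m, angles in rad, forces in N, time in s.
With the tool pointing down it reaches from about 0.425 to 0.925 m from the base axis. Payload 6.8 kg.
Tool frame: the origin (TCP) lies between the finger pads; the fingertips stand r.tcp_to_tips ahead of it and the grasp point (between the pads) lies 3 mm ahead of it (r.tcp_to_tips is the distance from the TCP to the fingertips, in m); z points along the fingers, y is the line along which they close (so a half turn about z gives the same grasp; the last joint's range is limited). The gripper opens to 85 mm and grips with 20 to 120 N. Pads are 22 mm wide; open, the fingers measure 114 mm over their backs; the gripper's body (76 mm by 85 mm) begins 54 mm behind the grasp point. The pads swing forward as they close: fully open they stand 13 mm farther back than shut.
Start: joints at [1.126, 0.477, 0.022, 1.555, -0.011, 1.109, -0.083], TCP at [0.223, -0.637, 0.253] pointing down, gripper open.
Joint ranges: [-2.96, 2.96], [-0.34, 2.1], [-1.41, 1.46], [0.24, 2.44], [-1.37, 4.51], [0.17, 1.92], [-2.96, 2.96]. Speed limits (rad/s): [2.39, 2.39, 3.14, 3.14, 3.14, 3.14, 3.14].

### API

Orientations are given as a rotation vector (axis times angle).
In Python, from bench import r gives the robot as it stands. The module is installed in compiled form; this text tells all that it offers.
- The arm moves only by the tool step_arm, never from a script. Its argument "moves" is a list of rows, each an object of numbers: "rx", "ry", "rz": the turn, a rotation vector about the tool's x, y, z in degrees; "dx", "dy", "dz": the shift along the tool's x, y, z in mm; "gripper": the opening, from -1 (shut) to 1 (fully open). In form: [{"rx": .., "ry": .., "rz": .., "dx": .., "dy": .., "dz": .., "gripper": ..}, ...]. A call has 1 to 20 rows; each row shifts and turns the commanded pose from where the row before left it, along the tool's axes as they then stand; what a row does not reach is not made up. A row lasts 1/8 s, in which the tool goes at most 62.5 mm and 10.7 degrees, less where a joint would pass 70% of its speed; a pose out of reach is approached as far as the arm can. A call is refused whole if a number of a shift passes 62.5 or a number of a turn 10.7, either way. A call with a gripper value outside its range is refused whole. The fingers move at their own pace and stop on an object; "grip_force" is the grip in N (left out, the last holds). Time passes only in rows, so rows that do not move let the fingers close. It gives the time, the measured TCP pose, the force, the opening and the grip force at its end, in the units of the state.
- r.get_obs(): the state, without advancing time (a new reading comes with each control period).
- r.grab_frame(name): name is "side" or "top"; returns the picture (400x640x3 uint8, blue, green, red); there is no depth.
- r.camera_info(name): a dict with "mtx" (3x3 intrinsics, pixels), "D" ([k1, k2, p1, p2, k3] as OpenCV has them; the pictures are not rectified), "rvec" (rotation vector, rad) and "tvec" (3), from world to camera coordinates, as OpenCV has them. Camera axes: x right, y down, z forward; pixel columns grow to the right and rows downward; lengths in m; the calibration is good to about 2 mm. A picture is of the moment at which its call begins. camera_info takes no time and is no camera call.
- r.hand_in(): hands the job in; it is judged then, once.
The state is a dict: "clock": time; "joints": joint angles; "qvel": joint speeds; "tau": joint torques, N m; "tcp_pos": TCP position; "orientation": TCP orientation; "contact_force": force on the tool from outside, world axes, zero at the start; "moment": the same for the moment, N m; "grip_width": finger opening in m; "gripper_force": force on a finger pad.
Only numpy, scipy, OpenCV 4.12 (cv2) and the standard library are available. Lean on these libraries where they do the work, as an engineer would, in place of code of your own. Each camera call takes 0.05 s, during which the arm holds its last target. There are 200 camera calls.

### The job

Put the three stamps and the eraser away by tipping the metal tray they lie in into the clear bin: carry the tray level by its handle to the bin, hook its nose on the end rim of the bin that faces the work (the rim goes into the notch under the nose, in front of the stop rib), and with the nose staying hooked on that rim as a pivot, swing the handle up until the tray leans well past 45 degrees and all four things have slid into the bin. Then set the empty tray back down flat on the desk about where it stood and let go, without shoving the bin away or disturbing the ink bottles that stand on the desk.

Things in the scene. Friction and masses are not known exactly. Their poses are not given: they have to be found in the camera images.
- tray: Open aluminium tipping tray, 100 wide, 208 long without handle, 32 high (mm), about 0.22 kg. Origin: underside (on the desk), mid-width. +y points to the pouring nose, x across. Floor flat (2.5 thick) from y = -76 to 60, walls at rear and sides; then a ramp up to a level nose, open in front, ending at y = 132. Its things slide out over the ramp only once it leans 45 to 55 degrees nose down.
- tray_handle (a point): Centre of the tray's black bar handle, sticking out level behind the rear wall: 14 mm wide (tray x), 24 mm tall (19 to 43 mm above the tray's underside), 80 mm long (tray y -79 to -158). At x = 0, y = -122, z = 33 mm in the tray's frame; axes as the tray's. Close the fingers across its width; its flat sides let the tool lean forwards or backwards.
- tray_notch (a point): Middle of the notch under the nose, on the nose's underside: x = 0, y = 114.5, z = 14.5 mm in the tray's frame; axes as the tray's. Behind it a stop rib (y = 106 to 108, 12 mm deep, full width) hangs outside the bin; in front only the rolled edge at y = 132 dips 1.5 mm. Hooked, the bin's rim lies between them under the nose, its top at this height: this point at bin_rim.
- bin: Clear plastic bin, open at the top, 166 x 274 mm, 99 mm high, loose on the desk, about 0.6 kg with an empty white bottle lying in its far end. Origin: centre of its underside; long side along its y, z up. Walls 2 mm thin, sloping slightly outwards; inside 126 x 230 mm at the floor, 150 x 258 mm at the top.
- bin_rim (a point): Middle of the end rim to hook on, the bin's short -y end facing the tray: top of the rim, mid-thickness, at x = 0, y = -133.5, z = 99 mm in the bin's frame; axes as the bin's, +y into the bin. The rim is 7 mm thick, 9 mm high, along the bin's x, straight for 65 mm either side of the point.
- stamp_a: A black self-inking hand stamp lying on its side in the tray, a block of 26 x 22 mm and 64 mm long, 35 to 70 g. Origin: centre of its foot (one 26 x 22 mm end); its z axis runs along its length.
- stamp_b: Second black self-inking hand stamp lying on its side in the tray, a block of 26 x 22 mm and 64 mm long, 35 to 70 g. Origin: centre of its foot (one 26 x 22 mm end); its z axis runs along its length.
- stamp_c: Third black self-inking hand stamp lying on its side in the tray, a block of 26 x 22 mm and 64 mm long, 35 to 70 g. Origin: centre of its foot (one 26 x 22 mm end); its z axis runs along its length.
- rubber_block: White eraser in a sleeve, 20 x 42 x 12 mm, about 25 g, lying in the tray in front of the stamps. Origin: centre of its underside; long along its y.
- ink_a: An ink bottle still in use, standing upright on the desk behind the work (40 mm across, 70 mm tall; origin under its base). Leave it standing where it is.
- ink_b: Another ink bottle still in use, standing upright on the desk behind the work (40 mm across, 70 mm tall; origin under its base). Leave it standing where it is.
Not all that is in view belongs to the job. Of the things that look like the rubber_block, take the one that is nearest to the robot's base at the start.

How it is judged:
By the outcome, as a careful person would: the job done as asked, in the order asked, and still so for the second after the job is handed in, with the robot touching nothing.
It also fails if it takes over 61 s, if anything falls off the work surface, if the arm or the gripper's body presses on something with over 40 N, if the wrist force passes 120 N, or if a joint passes its speed limit or range.

## Working session

There is one attempt and no reset: what is moved stays moved. The work goes in short steps, Python scripts to look and compute and a tool call to move; the robot and the scene stay as the last step left them, time stands still between calls to the robot, and variables do not carry over. Pictures are saved under pics/ and viewed, at most 10 in all, crops included, and the job is handed in when it is done.

Besides the shell and the picture viewer there is one more tool, called in YAML: its name, and indented under it one key for each argument. step_arm: Moves the arm, as the interface text tells. Its arguments: {"type":"object","properties":{"moves":{"type":"array","items":{"type":"object","properties":{"rx":{"type":"number"},"ry":{"type":"number"},"rz":{"type":"number"},"dx":{"type":"number"},"dy":{"type":"number"},"dz":{"type":"number"},"gripper":{"type":"number"}}}},"grip_force":{"type":"number"}},"required":["moves"]}

```bash
mkdir -p pics; cat > h.py <<'E'
import numpy as np,cv2
from bench import r
from scipy.spatial.transform import Rotation as R
def ray(cam,uv,z):
    c=r.camera_info(cam);K=np.array(c["mtx"],float);D=np.array(c["D"],float)
    M=cv2.Rodrigues(np.array(c["rvec"],float))[0];t=np.array(c["tvec"],float).ravel()
    p=cv2.undistortPoints(np.array(uv,float).reshape(-1,1,2),K,D).reshape(-1,2)
    d=np.c_[p,np.ones(len(p))]@M;o=-M.T@t
    return o+d*((z-o[2])/d[:,2])[:,None]
def proj(cam,P):
    c=r.camera_info(cam)
    return cv2.projectPoints(np.array(P,float).reshape(-1,3),np.array(c["rvec"],float),np.array(c["tvec"],float),np.array(c["mtx"],float),np.array(c["D"],float))[0].reshape(-1,2)
E
python3 - <<'E'
from h import *
for n in("top","side"):
    cv2.imwrite(f"pics/{n}0.png",r.grab_frame(n))
    c=r.camera_info(n);M=cv2.Rodrigues(np.array(c["rvec"],float))[0];print(n,-M.T@np.array(c["tvec"]).ravel(),M[2])
o=r.get_obs();print(o,r.tcp_to_tips)
E
```

```text
top [ 0.45317738 -0.01725715  1.16102022] [ 0.12690105  0.00616075 -0.99189625]
side [0.29455952 1.06758357 0.64211704] [ 0.25241182 -0.86123817 -0.44108626]
{'clock': 0.1, 'joints': array([ 1.12592771,  0.47769135,  0.02232578,  1.55635394, -0.0115013 ,
        1.10931722, -0.08307402]), 'qvel': array([ 0.00085531, -0.00196235, -0.00192315, -0.00238976, -0.00112997,
        0.00010599, -0.00014793]), 'tau': array([ 4.06000836e-03, -5.97761643e+01,  1.61284313e+00, -2.81958729e+01,
        1.26517258e-02,  5.00096648e-03,  4.84295902e-05]), 'tcp_pos': array([ 0.22288116, -0.63660666,  0.25243951]), 'orientation': array([-3.09557042e+00, -5.26324525e-01,  6.01024309e-04]), 'contact_force': array([-0.00545631, -0.52322727, -0.8069112 ]), 'moment': array([-0.00850491, -0.01750145, -0.0166787 ]), 'gripper_force': 0.0, 'grip_width': 0.0854383072025592} 0.022
```

View pics/top0.png

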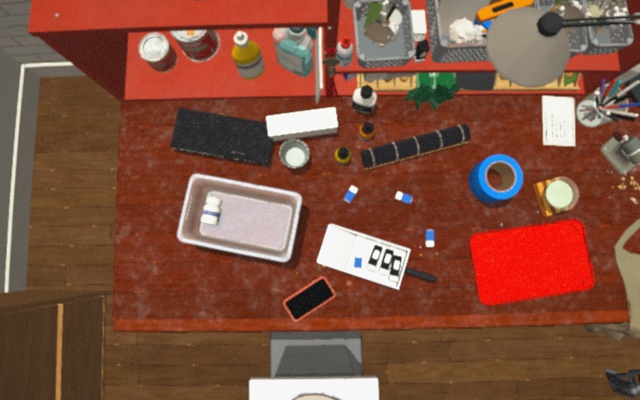

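View pics/side0.png

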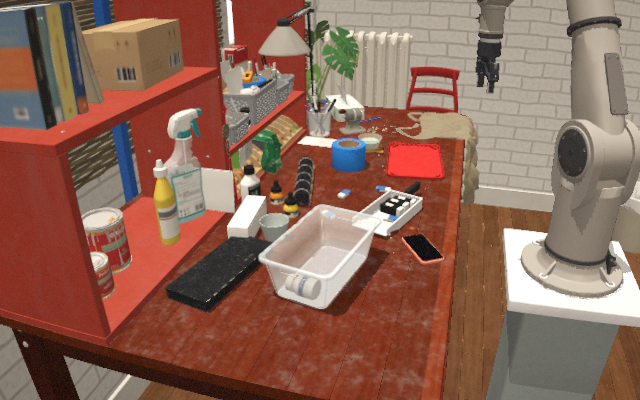

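Top view (image up = +x, left = +y): the tray is around (365,258) with its nose left and its handle at (420,275). The bin is around (240,218) with its facing rim on the right, near x≈300. Ink bottles are near (343,155) and (367,130). The side view shows the same layout.

```bash
python3 - <<'E'
from h import *
im=cv2.imread("pics/top0.png")
c=im[165:300,170:445];cv2.imwrite("pics/c0.png",cv2.resize(c,None,fx=2.9,fy=2.9,interpolation=cv2.INTER_CUBIC))
hsv=cv2.cvtColor(im,cv2.COLOR_BGR2HSV)
# low-saturation bright: tray, bin
m=((hsv[...,1]<70)&(hsv[...,2]>120)).astype(np.uint8)
m[:165]=0;m[300:]=0
n,l,s,ce=cv2.connectedComponentsWithStats(m)
for i in range(1,n):
    if s[i,4]>300:
        pts=np.argwhere(l==i)[:,::-1].astype(np.float32);rc=cv2.minAreaRect(pts);b=cv2.boxPoints(rc)
        print(s[i],rc,b.round(1).tolist())
        for z in (0.032,0.099): print(z,ray("top",b,z).round(3)[:,:2].tolist())
d=((im.max(2)<60)).astype(np.uint8);d[:262]=0;d[290:]=0;d[:,:404]=0;d[:,445:]=0
p=np.argwhere(d)[:,::-1].astype(np.float32);rc=cv2.minAreaRect(p);b=cv2.boxPoints(rc);print(len(p),rc);w=ray("top",b,.038);print(w.round(4),w.mean(0))
E
```

```text
[  4 165  13 128 682] ((9.448140144348145, 228.4652099609375), (5.718369960784912, 127.50348663330078), 3.608468770980835) [[2.5999999046325684, 291.8999938964844], [10.600000381469727, 164.6999969482422], [16.299999237060547, 165.0], [8.300000190734863, 292.29998779296875]]
0.032 [[0.367, 0.788], [0.696, 0.788], [0.695, 0.772], [0.366, 0.772]]
0.099 [[0.372, 0.74], [0.682, 0.74], [0.681, 0.725], [0.371, 0.725]]
[ 176  173  126   89 7172] ((238.92306518554688, 216.88461303710938), (117.08133697509766, 71.97462463378906), 11.309932708740234) [[174.5, 240.6999969482422], [188.60000610351562, 170.10000610351562], [303.3999938964844, 193.10000610351562], [289.29998779296875, 263.70001220703125]]
0.032 [[0.494, 0.342], [0.672, 0.31], [0.609, 0.018], [0.434, 0.055]]
0.099 [[0.491, 0.321], [0.659, 0.291], [0.599, 0.016], [0.435, 0.051]]
[545 181  28  28 602] ((558.7000122070312, 193.9000244140625), (27.280029296875, 26.385601043701172), 63.43495178222656) [[540.7999877929688, 187.60000610351562], [564.4000244140625, 175.8000030517578], [576.5999755859375, 200.1999969482422], [553.0, 212.0]]
0.032 [[0.613, -0.586], [0.643, -0.651], [0.58, -0.678], [0.551, -0.613]]
0.099 [[0.604, -0.552], [0.632, -0.613], [0.572, -0.638], [0.545, -0.577]]
[ 316  223   95   67 3452] ((363.4088134765625, 255.78125), (88.20663452148438, 43.60199737548828), 17.969139099121094) [[314.70001220703125, 262.8999938964844], [328.20001220703125, 221.39999389648438], [412.1000061035156, 248.60000610351562], [398.6000061035156, 290.1000061035156]]
0.032 [[0.435, -0.008], [0.536, -0.043], [0.466, -0.249], [0.365, -0.212]]
0.099 [[0.436, -0.008], [0.531, -0.041], [0.465, -0.235], [0.37, -0.201]]
115 ((420.00006103515625, 274.5000305175781), (30.674089431762695, 5.375871658325195), 18.434947967529297)
[[ 0.4085 -0.2272  0.038 ]
 [ 0.4208 -0.2319  0.038 ]
 [ 0.3959 -0.3026  0.038 ]
 [ 0.3836 -0.2979  0.038 ]] [ 0.40217356 -0.26489709  0.038     ]
```

View pics/c0.png

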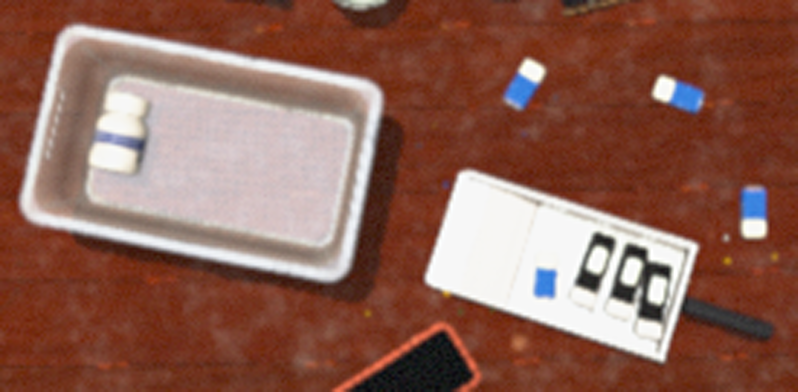

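The crop confirms the layout. Crop pixels: tray nose edge (447,230), handle (690,300) to (770,330), bin near rim (365,180), and the tray's own eraser (545,283) in front of the stamps. Tray heading is ≈19°, bin heading ≈12°, and both footprints match the given sizes. Next I plan the approach.

```bash
cat >> h.py <<'E'
from scipy.linalg import logm,expm
def T(Rm,p):
    A=np.eye(4);A[:3,:3]=Rm;A[:3,3]=p;return A
def cur():
    o=r.get_obs();return T(R.from_rotvec(o["orientation"]).as_matrix(),o["tcp_pos"])
def tool(hp,head,tilt):
    """TCP pose with grasp point at hp; tool x along heading (deg from +y to +x), tool z leaning forward by tilt"""
    a=np.radians(head);x=np.array([np.sin(a),np.cos(a),0]);z=np.array([0,0,-1.]);y=np.cross(z,x)
    Rm=np.c_[x,y,z]@R.from_euler('y',tilt,degrees=True).as_matrix()
    return T(Rm,np.array(hp)-.003*Rm[:,2])
def row(A,B,N):
    X=expm(np.real(logm(np.linalg.inv(A)@B))/N)
    print(N,"d",(X[:3,3]*1e3).round(2),"r",np.degrees(R.from_matrix(X[:3,:3]).as_rotvec()).round(2));return A@np.linalg.matrix_power(X,N)
E
python3 - <<'E'
from h import *
A=cur();B=tool([.402,-.268,.15],19,30);C=tool([.402,-.268,.033],19,30)
row(A,B,16);row(B,C,5)
E
```

```text
16 d [22.63 -8.74 12.56] r [ 0.84  1.74 -3.16]
5 d [-11.7    0.    20.26] r [-0.  0.  0.]
```

step_arm:
  moves:
    - {"dx": 22.6, "dy": -8.7, "dz": 12.6, "rx": 0.84, "ry": 1.74, "rz": -3.16, "gripper": 1}
    - {"dx": 22.6, "dy": -8.7, "dz": 12.6, "rx": 0.84, "ry": 1.74, "rz": -3.16}
    - {"dx": 22.6, "dy": -8.7, "dz": 12.6, "rx": 0.84, "ry": 1.74, "rz": -3.16}
    - {"dx": 22.6, "dy": -8.7, "dz": 12.6, "rx": 0.84, "ry": 1.74, "rz": -3.16}
    - {"dx": 22.6, "dy": -8.7, "dz": 12.6, "rx": 0.84, "ry": 1.74, "rz": -3.16}
    - {"dx": 22.6, "dy": -8.7, "dz": 12.6, "rx": 0.84, "ry": 1.74, "rz": -3.16}
    - {"dx": 22.6, "dy": -8.7, "dz": 12.6, "rx": 0.84, "ry": 1.74, "rz": -3.16}
    - {"dx": 22.6, "dy": -8.7, "dz": 12.6, "rx": 0.84, "ry": 1.74, "rz": -3.16}
    - {"dx": 22.6, "dy": -8.7, "dz": 12.6, "rx": 0.84, "ry": 1.74, "rz": -3.16}
    - {"dx": 22.6, "dy": -8.7, "dz": 12.6, "rx": 0.84, "ry": 1.74, "rz": -3.16}
    - {"dx": 22.6, "dy": -8.7, "dz": 12.6, "rx": 0.84, "ry": 1.74, "rz": -3.16}
    - {"dx": 22.6, "dy": -8.7, "dz": 12.6, "rx": 0.84, "ry": 1.74, "rz": -3.16}
    - {"dx": 22.6, "dy": -8.7, "dz": 12.6, "rx": 0.84, "ry": 1.74, "rz": -3.16}
    - {"dx": 22.6, "dy": -8.7, "dz": 12.6, "rx": 0.84, "ry": 1.74, "rz": -3.16}
    - {"dx": 22.6, "dy": -8.7, "dz": 12.6, "rx": 0.84, "ry": 1.74, "rz": -3.16}
    - {"dx": 22.6, "dy": -8.7, "dz": 12.6, "rx": 0.84, "ry": 1.74, "rz": -3.16}
    - {"dx": 0}

```text
invalid input at $.moves[1]: expected keys rx, ry, rz, dx, dy, dz, gripper
```

step_arm:
  moves:
    - {"dx": 22.6, "dy": -8.7, "dz": 12.6, "rx": 0.84, "ry": 1.74, "rz": -3.16, "gripper": 1}
    - {"dx": 22.6, "dy": -8.7, "dz": 12.6, "rx": 0.84, "ry": 1.74, "rz": -3.16, "gripper": 1}
    - {"dx": 22.6, "dy": -8.7, "dz": 12.6, "rx": 0.84, "ry": 1.74, "rz": -3.16, "gripper": 1}
    - {"dx": 22.6, "dy": -8.7, "dz": 12.6, "rx": 0.84, "ry": 1.74, "rz": -3.16, "gripper": 1}
    - {"dx": 22.6, "dy": -8.7, "dz": 12.6, "rx": 0.84, "ry": 1.74, "rz": -3.16, "gripper": 1}
    - {"dx": 22.6, "dy": -8.7, "dz": 12.6, "rx": 0.84, "ry": 1.74, "rz": -3.16, "gripper": 1}
    - {"dx": 22.6, "dy": -8.7, "dz": 12.6, "rx": 0.84, "ry": 1.74, "rz": -3.16, "gripper": 1}
    - {"dx": 22.6, "dy": -8.7, "dz": 12.6, "rx": 0.84, "ry": 1.74, "rz": -3.16, "gripper": 1}
    - {"dx": 22.6, "dy": -8.7, "dz": 12.6, "rx": 0.84, "ry": 1.74, "rz": -3.16, "gripper": 1}
    - {"dx": 22.6, "dy": -8.7, "dz": 12.6, "rx": 0.84, "ry": 1.74, "rz": -3.16, "gripper": 1}
    - {"dx": 22.6, "dy": -8.7, "dz": 12.6, "rx": 0.84, "ry": 1.74, "rz": -3.16, "gripper": 1}
    - {"dx": 22.6, "dy": -8.7, "dz": 12.6, "rx": 0.84, "ry": 1.74, "rz": -3.16, "gripper": 1}
    - {"dx": 22.6, "dy": -8.7, "dz": 12.6, "rx": 0.84, "ry": 1.74, "rz": -3.16, "gripper": 1}
    - {"dx": 22.6, "dy": -8.7, "dz": 12.6, "rx": 0.84, "ry": 1.74, "rz": -3.16, "gripper": 1}
    - {"dx": 22.6, "dy": -8.7, "dz": 12.6, "rx": 0.84, "ry": 1.74, "rz": -3.16, "gripper": 1}
    - {"dx": 22.6, "dy": -8.7, "dz": 12.6, "rx": 0.84, "ry": 1.74, "rz": -3.16, "gripper": 1}
    - {"dx": 0, "dy": 0, "dz": 0, "rx": 0, "ry": 0, "rz": 0, "gripper": 1}
    - {"dx": 0, "dy": 0, "dz": 0, "rx": 0, "ry": 0, "rz": 0, "gripper": 1}

```text
clock: 2.35
tcp_pos: [0.4017, -0.2716, 0.152]
orientation: [-2.262, -1.613, -0.603]
contact_force: [0.3, -0.8, 0.3]
grip_width: 0.0856
gripper_force: 0.0
```

```bash
python3 - <<'E'
from h import *
im=r.grab_frame("side");o=r.get_obs();print(o["joints"].round(2),o["tcp_pos"])
cv2.imwrite("pics/s1.png",cv2.resize(im[120:320,220:487],None,fx=2.9,fy=2.9))
A=cur();C=tool([.402,-.268,.033],19,30);row(A,C,5)
# handle line predicted in side
d=np.array([np.sin(np.radians(19)),np.cos(np.radians(19)),0]);h=np.array([.402,-.268,0])
print(((proj("side",[h-.036*d+[0,0,.033],h+.043*d+[0,0,.033], h+.254*d+[0,0,.017]])-[220,120])*2.9).round())
b=np.radians(12);e=np.array([np.cos(b),-np.sin(b),0]);print(((proj("side",[np.array([.518,.038,.099])+s*e for s in(-.065,0,.065)])-[220,120])*2.9).round())
E
```

```text
[ 1.13  0.49 -0.48  1.96 -0.33  0.95  0.57] [ 0.40171115 -0.27182274  0.1520423 ]
5 d [-11.23  -0.21  20.41] r [ 0.02  0.03 -0.  ]
[[576. 184.]
 [541. 212.]
 [431. 316.]]
[[454. 278.]
 [378. 261.]
 [306. 244.]]
```

View pics/s1.png

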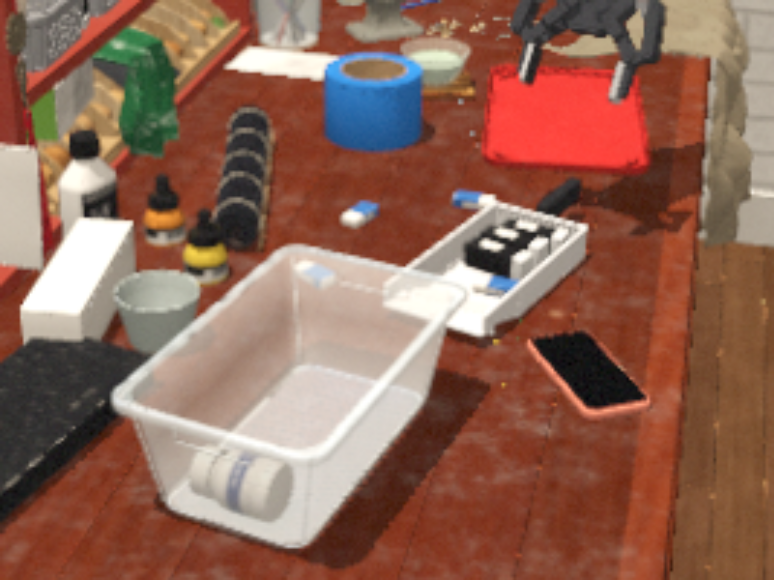

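The side crop shows the open fingers around (575,80), above the handle at (560,195). The handle lies where it was predicted, and the rim is within about 3 px of its prediction. Now I descend and grip.

step_arm:
  moves:
    - {"dx": -11.2, "dy": -0.2, "dz": 20.4, "rx": 0, "ry": 0, "rz": 0, "gripper": 1}
    - {"dx": -11.2, "dy": -0.2, "dz": 20.4, "rx": 0, "ry": 0, "rz": 0, "gripper": 1}
    - {"dx": -11.2, "dy": -0.2, "dz": 20.4, "rx": 0, "ry": 0, "rz": 0, "gripper": 1}
    - {"dx": -11.2, "dy": -0.2, "dz": 20.4, "rx": 0, "ry": 0, "rz": 0, "gripper": 1}
    - {"dx": -11.2, "dy": -0.2, "dz": 20.4, "rx": 0, "ry": 0, "rz": 0, "gripper": 1}
    - {"dx": 0, "dy": 0, "dz": 0, "rx": 0, "ry": 0, "rz": 0, "gripper": 1}
    - {"dx": 0, "dy": 0, "dz": 0, "rx": 0, "ry": 0, "rz": 0, "gripper": -1}
    - {"dx": 0, "dy": 0, "dz": 0, "rx": 0, "ry": 0, "rz": 0, "gripper": -1}
    - {"dx": 0, "dy": 0, "dz": 0, "rx": 0, "ry": 0, "rz": 0, "gripper": -1}
    - {"dx": 0, "dy": 0, "dz": 0, "rx": 0, "ry": 0, "rz": 0, "gripper": -1}
    - {"dx": 0, "dy": 0, "dz": 0, "rx": 0, "ry": 0, "rz": 0, "gripper": -1}
    - {"dx": 0, "dy": 0, "dz": 0, "rx": 0, "ry": 0, "rz": 0, "gripper": -1}
    - {"dx": 0, "dy": 0, "dz": 0, "rx": 0, "ry": 0, "rz": 0, "gripper": -1}
    - {"dx": 0, "dy": 0, "dz": 0, "rx": 0, "ry": 0, "rz": 0, "gripper": -1}
  grip_force: 110

```text
clock: 4.15
tcp_pos: [0.4022, -0.2686, 0.0364]
orientation: [-2.26, -1.614, -0.605]
contact_force: [-1.1, -0.5, 5.9]
grip_width: 0.0123
gripper_force: 107.4
```

```bash
python3 - <<'E'
from h import *
im=r.grab_frame("side").astype(int);t=r.grab_frame("top").astype(int)
A=cur();print(A[:3,3].round(4),A[:3,:3].round(3).tolist())
# rim profile: brightness across rim at few points, top & side
b=np.radians(12);e=np.array([np.cos(b),-np.sin(b),0]);d=np.array([np.sin(b),np.cos(b),0])
for cam,I in(("side",im),("top",t)):
  G=I.mean(2).astype(np.float32)
  for s in(-.05,-.025,0,.025,.05):
    offs=np.arange(-.016,.020,.002)
    P=proj(cam,[np.array([.518,.038,.099])+s*e+k*d for k in offs]).astype(np.float32)
    print(cam,s,cv2.remap(G,P[None,:,0],P[None,:,1],1)[0].astype(int).tolist())
E
```

```text
[ 0.4022 -0.2686  0.0364] [[0.281, 0.946, 0.164], [0.82, -0.325, 0.47], [0.498, 0.002, -0.867]]
side -0.05 [167, 171, 171, 173, 173, 173, 175, 183, 198, 212, 223, 224, 224, 225, 226, 225, 226, 226]
side -0.025 [180, 195, 222, 224, 221, 225, 224, 226, 237, 242, 243, 237, 227, 221, 224, 227, 232, 233]
side 0 [76, 76, 75, 75, 76, 75, 93, 133, 179, 207, 218, 226, 221, 210, 201, 199, 199, 198]
side 0.025 [75, 76, 78, 79, 78, 78, 79, 118, 166, 213, 221, 223, 222, 213, 208, 204, 204, 203]
side 0.05 [81, 83, 85, 88, 91, 93, 95, 109, 140, 178, 203, 209, 211, 207, 203, 201, 200, 199]
top -0.05 [38, 41, 39, 39, 47, 73, 129, 203, 232, 237, 223, 192, 154, 139, 142, 166, 197, 215]
top -0.025 [44, 43, 36, 35, 48, 77, 137, 202, 230, 227, 203, 165, 145, 141, 158, 187, 210, 217]
top 0 [36, 36, 37, 37, 43, 71, 138, 199, 230, 230, 209, 164, 142, 140, 155, 182, 207, 213]
top 0.025 [38, 39, 38, 37, 36, 69, 133, 196, 230, 233, 220, 188, 155, 137, 147, 178, 208, 209]
top 0.05 [40, 40, 40, 38, 40, 63, 111, 167, 214, 228, 222, 189, 159, 139, 129, 131, 133, 142]
```

```bash
python3 - <<'E'
from h import *
A=cur();B=A.copy();B[2,3]+=.115;C=tool([.4692,-.1923,.149],12,30)
row(A,B,10);row(B,C,10)
E
```

```text
10 d [ 5.73  0.02 -9.97] r [ 0. -0.  0.]
10 d [7.83 4.38 4.49] r [ 0.36  0.01 -0.6 ]
```

step_arm:
  moves:
    - {"dx": 5.7, "dy": 0, "dz": -10, "rx": 0, "ry": 0, "rz": 0, "gripper": -1}
    - {"dx": 5.7, "dy": 0, "dz": -10, "rx": 0, "ry": 0, "rz": 0, "gripper": -1}
    - {"dx": 5.7, "dy": 0, "dz": -10, "rx": 0, "ry": 0, "rz": 0, "gripper": -1}
    - {"dx": 5.7, "dy": 0, "dz": -10, "rx": 0, "ry": 0, "rz": 0, "gripper": -1}
    - {"dx": 5.7, "dy": 0, "dz": -10, "rx": 0, "ry": 0, "rz": 0, "gripper": -1}
    - {"dx": 5.7, "dy": 0, "dz": -10, "rx": 0, "ry": 0, "rz": 0, "gripper": -1}
    - {"dx": 5.7, "dy": 0, "dz": -10, "rx": 0, "ry": 0, "rz": 0, "gripper": -1}
    - {"dx": 5.7, "dy": 0, "dz": -10, "rx": 0, "ry": 0, "rz": 0, "gripper": -1}
    - {"dx": 5.7, "dy": 0, "dz": -10, "rx": 0, "ry": 0, "rz": 0, "gripper": -1}
    - {"dx": 5.7, "dy": 0, "dz": -10, "rx": 0, "ry": 0, "rz": 0, "gripper": -1}
    - {"dx": 0, "dy": 0, "dz": 0, "rx": 0, "ry": 0, "rz": 0, "gripper": -1}
    - {"dx": 0, "dy": 0, "dz": 0, "rx": 0, "ry": 0, "rz": 0, "gripper": -1}

```text
clock: 5.75
tcp_pos: [0.4012, -0.2685, 0.1507]
orientation: [-2.259, -1.614, -0.604]
contact_force: [0.1, -0.5, -4.5]
grip_width: 0.012
gripper_force: 107.7
```

```bash
python3 - <<'E'
from h import *
im=r.grab_frame("side")
cv2.imwrite("pics/s2.png",cv2.resize(im[120:320,220:487],None,fx=2.9,fy=2.9))
A=cur();g=A[:3,3]+.003*A[:3,2]
y=np.r_[A[:2,1],0];y/=np.linalg.norm(y[:2]);d=np.array([-y[1],y[0],0]);dz=np.array([0,0,1])
def tr(x,yy,z):return g+x*y+(yy+.120)*d+(z-.0338)*dz
print(g,A[:3,2]);print(((proj("side",[tr(-.05,.132,.017),tr(.05,.132,.017),tr(.05,-.076,.032),tr(-.05,-.076,.032),tr(-.05,0,0)])-[220,120])*2.9).round())
E
```

```text
[ 0.40162244 -0.26693013  0.14789775] [ 0.16213913  0.47152027 -0.86682152]
[[492. 210.]
 [386. 181.]
 [501.  92.]
 [599. 114.]
 [560. 174.]]
```

View pics/s2.png

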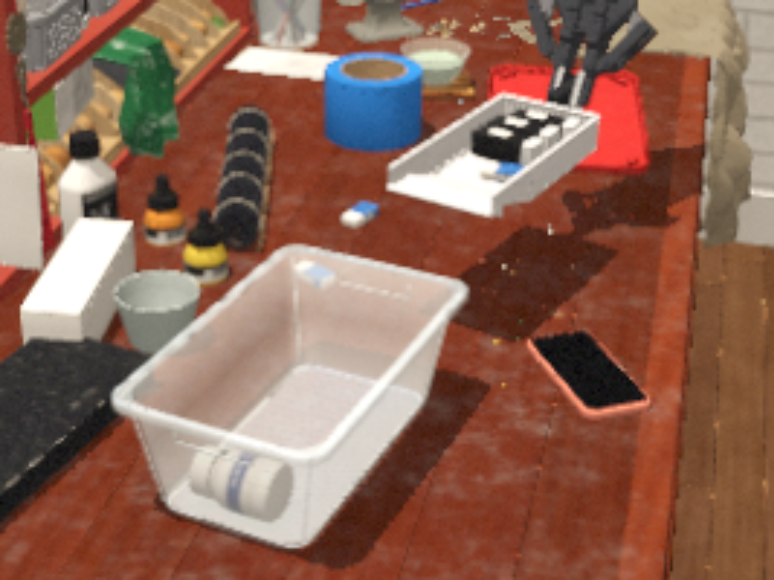

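The tray is level in the grip: nose corners at (388,183) and (495,215) are about 1 px from the predictions. Now I carry it over the rim.

step_arm:
  moves:
    - {"dx": 7.8, "dy": 4.4, "dz": 4.5, "rx": 0.36, "ry": 0, "rz": -0.6, "gripper": -1}
    - {"dx": 7.8, "dy": 4.4, "dz": 4.5, "rx": 0.36, "ry": 0, "rz": -0.6, "gripper": -1}
    - {"dx": 7.8, "dy": 4.4, "dz": 4.5, "rx": 0.36, "ry": 0, "rz": -0.6, "gripper": -1}
    - {"dx": 7.8, "dy": 4.4, "dz": 4.5, "rx": 0.36, "ry": 0, "rz": -0.6, "gripper": -1}
    - {"dx": 7.8, "dy": 4.4, "dz": 4.5, "rx": 0.36, "ry": 0, "rz": -0.6, "gripper": -1}
    - {"dx": 7.8, "dy": 4.4, "dz": 4.5, "rx": 0.36, "ry": 0, "rz": -0.6, "gripper": -1}
    - {"dx": 7.8, "dy": 4.4, "dz": 4.5, "rx": 0.36, "ry": 0, "rz": -0.6, "gripper": -1}
    - {"dx": 7.8, "dy": 4.4, "dz": 4.5, "rx": 0.36, "ry": 0, "rz": -0.6, "gripper": -1}
    - {"dx": 7.8, "dy": 4.4, "dz": 4.5, "rx": 0.36, "ry": 0, "rz": -0.6, "gripper": -1}
    - {"dx": 7.8, "dy": 4.4, "dz": 4.5, "rx": 0.36, "ry": 0, "rz": -0.6, "gripper": -1}
    - {"dx": 0, "dy": 0, "dz": 0, "rx": 0, "ry": 0, "rz": 0, "gripper": -1}
    - {"dx": 0, "dy": 0, "dz": 0, "rx": 0, "ry": 0, "rz": 0, "gripper": -1}

```text
clock: 7.3
tcp_pos: [0.468, -0.1942, 0.1506]
orientation: [-2.142, -1.735, -0.57]
contact_force: [1.0, 0.2, -3.4]
grip_width: 0.0123
gripper_force: 107.7
```

```bash
python3 - <<'E'
from h import *
s=r.grab_frame("side");t=r.grab_frame("top")
a=cv2.resize(s[160:260,270:403],(400,300));b=cv2.resize(t[180:280,270:403],(400,300))
cv2.imwrite("pics/c3.png",np.hstack([a,b]))
A=cur();g=A[:3,3]+.003*A[:3,2]
y=np.r_[A[:2,1],0];y/=np.linalg.norm(y[:2]);d=np.array([-y[1],y[0],0]);dz=np.array([0,0,1])
def tr(x,yy,z):return g+x*y+(yy+.120)*d+(z-.0338)*dz
n=tr(0,.117,.0145);print("g",g,"notch117",n,d,"lean",np.degrees(np.arcsin(A[2,0])))
P=[tr(-.05,.132,.017),tr(.05,.132,.017)]
print(((proj("side",P)-[270,160])*3).round(),((proj("top",P)-[270,180])*3+[400,0]).round())
# top: measured nose edge along heading at several x
G=t.mean(2).astype(np.float32)
for x in(-.03,-.01,.01,.03):
    Q=proj("top",[tr(x,.132+k,.017) for k in np.arange(-.012,.014,.002)]).astype(np.float32);print(cv2.remap(G,Q[None,:,0],Q[None,:,1],1)[0].astype(int).tolist())
E
```

```text
g [ 0.46822745 -0.19292546  0.14801041] notch117 [0.51750831 0.03889429 0.12871041] [0.20793613 0.97814241 0.        ] lean 29.8739240327484
[[295. 134.]
 [175. 108.]] [[437. 202.]
 [464.  73.]]
[247, 247, 247, 247, 247, 247, 244, 228, 207, 196, 197, 198, 199]
[247, 247, 247, 247, 247, 246, 245, 227, 205, 195, 195, 196, 198]
[247, 247, 247, 247, 247, 246, 242, 229, 205, 195, 193, 194, 196]
[247, 247, 247, 247, 247, 246, 242, 227, 204, 194, 194, 190, 192]
```

View pics/c3.png

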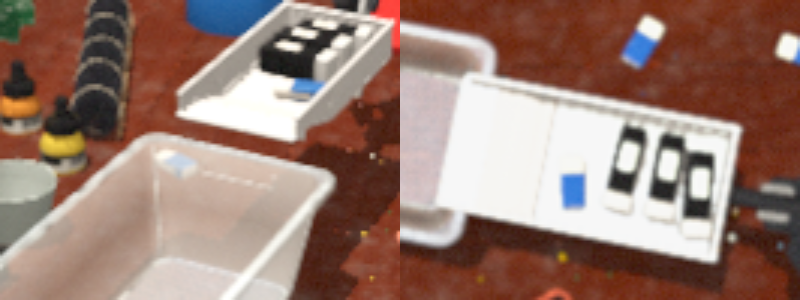

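In both views the nose hangs over the bin's near rim and is centred on it. The nose edge lies about 3 mm farther forward than predicted, so I back off 2.5 mm and lower.

step_arm:
  moves:
    - {"dx": -2.9, "dy": 0, "dz": 4.1, "rx": 0, "ry": 0, "rz": 0, "gripper": -1}
    - {"dx": -2.9, "dy": 0, "dz": 4.1, "rx": 0, "ry": 0, "rz": 0, "gripper": -1}
    - {"dx": -2.9, "dy": 0, "dz": 4.1, "rx": 0, "ry": 0, "rz": 0, "gripper": -1}
    - {"dx": -2.9, "dy": 0, "dz": 4.1, "rx": 0, "ry": 0, "rz": 0, "gripper": -1}
    - {"dx": -2.9, "dy": 0, "dz": 4.1, "rx": 0, "ry": 0, "rz": 0, "gripper": -1}
    - {"dx": -0.5, "dy": 0, "dz": 0.9, "rx": 0, "ry": 0, "rz": 0, "gripper": -1}
    - {"dx": -0.5, "dy": 0, "dz": 0.9, "rx": 0, "ry": 0, "rz": 0, "gripper": -1}
    - {"dx": 0, "dy": 0, "dz": 0, "rx": 0, "ry": 0, "rz": 0, "gripper": -1}
    - {"dx": 0, "dy": 0, "dz": 0, "rx": 0, "ry": 0, "rz": 0, "gripper": -1}

```text
clock: 8.52
tcp_pos: [0.4678, -0.1962, 0.1238]
orientation: [-2.142, -1.735, -0.571]
contact_force: [0.2, 0.7, -3.4]
grip_width: 0.0121
gripper_force: 107.7
```

```bash
python3 - <<'E'
from h import *
o=r.get_obs();A=cur();g=A[:3,3]+.003*A[:3,2];print(g,"notch z",g[2]-.0193,o["contact_force"],o["moment"],o["joints"].round(2))
E
```

```text
[ 0.46812064 -0.19474836  0.12122717] notch z 0.1019271740088421 [ 0.19527377  0.66719149 -3.35574499] [-1.29446897  0.26739696  0.04610236] [ 0.97  0.56 -0.53  1.94 -0.3   0.87  0.49]
```

step_arm:
  moves:
    - {"dx": -0.5, "dy": 0, "dz": 0.9, "rx": 0, "ry": 0, "rz": 0, "gripper": -1}
    - {"dx": -0.5, "dy": 0, "dz": 0.9, "rx": 0, "ry": 0, "rz": 0, "gripper": -1}
    - {"dx": -0.3, "dy": 0, "dz": 0.5, "rx": 0, "ry": 0, "rz": 0, "gripper": -1}
    - {"dx": 0, "dy": 0, "dz": 0, "rx": 0, "ry": 0, "rz": 0, "gripper": -1}

```text
clock: 9.02
tcp_pos: [0.4678, -0.1962, 0.1211]
orientation: [-2.141, -1.735, -0.571]
contact_force: [-0.1, -0.1, -3.0]
grip_width: 0.0126
gripper_force: 107.8
```

step_arm:
  moves:
    - {"dx": -0.3, "dy": 0, "dz": 0.5, "rx": 0, "ry": 0, "rz": 0, "gripper": -1}
    - {"dx": 0, "dy": 0, "dz": 0, "rx": 0, "ry": 0, "rz": 0, "gripper": -1}

```text
clock: 9.28
tcp_pos: [0.4678, -0.1962, 0.1205]
orientation: [-2.142, -1.735, -0.571]
contact_force: [-0.9, -1.7, -2.1]
grip_width: 0.0123
gripper_force: 107.9
```

```bash
python3 - <<'E'
from h import *
A=cur();g=A[:3,3]+.003*A[:3,2];d=np.array([.2079,.9781,0])
piv=g+.243*d-[0,0,.0193]
pt=np.linalg.inv(A)@np.r_[piv,1];print(pt,piv)
Rm=R.from_euler('y',-2.5,degrees=True).as_matrix();print(((np.eye(3)-Rm)@pt[:3]*1e3).round(2),(A[:3,:3].T@d).round(3))
E
```

```text
[2.01027951e-01 1.82443274e-04 1.40852944e-01 1.00000000e+00] [0.518646   0.04295366 0.09862596]
[ 6.34  0.   -8.63] [0.867 0.001 0.498]
```

step_arm:
  moves:
    - {"dx": 6.43, "dy": 0, "dz": -8.57, "rx": 0, "ry": -2.5, "rz": 0, "gripper": -1}
    - {"dx": 6.43, "dy": 0, "dz": -8.57, "rx": 0, "ry": -2.5, "rz": 0, "gripper": -1}
    - {"dx": 6.43, "dy": 0, "dz": -8.57, "rx": 0, "ry": -2.5, "rz": 0, "gripper": -1}
    - {"dx": 6.43, "dy": 0, "dz": -8.57, "rx": 0, "ry": -2.5, "rz": 0, "gripper": -1}
    - {"dx": 6.43, "dy": 0, "dz": -8.57, "rx": 0, "ry": -2.5, "rz": 0, "gripper": -1}
    - {"dx": 6.43, "dy": 0, "dz": -8.57, "rx": 0, "ry": -2.5, "rz": 0, "gripper": -1}
    - {"dx": 6.43, "dy": 0, "dz": -8.57, "rx": 0, "ry": -2.5, "rz": 0, "gripper": -1}
    - {"dx": 6.43, "dy": 0, "dz": -8.57, "rx": 0, "ry": -2.5, "rz": 0, "gripper": -1}
    - {"dx": 6.43, "dy": 0, "dz": -8.57, "rx": 0, "ry": -2.5, "rz": 0, "gripper": -1}
    - {"dx": 6.43, "dy": 0, "dz": -8.57, "rx": 0, "ry": -2.5, "rz": 0, "gripper": -1}
    - {"dx": 6.43, "dy": 0, "dz": -8.57, "rx": 0, "ry": -2.5, "rz": 0, "gripper": -1}
    - {"dx": 6.43, "dy": 0, "dz": -8.57, "rx": 0, "ry": -2.5, "rz": 0, "gripper": -1}
    - {"dx": 0, "dy": 0, "dz": 0, "rx": 0, "ry": 0, "rz": 0, "gripper": -1}

```text
clock: 10.9
tcp_pos: [0.4775, -0.1504, 0.2397]
orientation: [2.437, 1.982, -0.002]
contact_force: [0.7, -0.9, -3.2]
grip_width: 0.0123
gripper_force: 107.8
```

```bash
cat > chk.py <<'E'
from h import *
o=r.get_obs();A=cur();d=np.array([.2079,.9781,0]);e=np.array([.9781,-.2079,0])
p=A@[.2010,.0002,.1409,1]
print("piv pt",p[:3],"off along d",(p[:3]-[.5186,.0430,.0986])@d*1e3,"lat",(p[:3]-[.5186,.0430,.0986])@e*1e3)
print("lean",29.9-np.degrees(np.arcsin(A[2,0])),"F",o["contact_force"].round(1),"M",o["moment"].round(2),o["joints"].round(2))
for n in("side","top"):
    np.save(n+".npy",r.grab_frame(n))
s=np.load("side.npy");t=np.load("top.npy")
import sys
cv2.imwrite(f"pics/{sys.argv[1]}.png",np.hstack([cv2.resize(s[110:290,250:430],(400,400)),cv2.resize(t[160:290,170:300+10*0],(400,400)) if 0 else cv2.resize(t[130:310,160:340+60][:, :240],(400,300)).repeat(1,0) if 0 else cv2.resize(t[140:300,220:380],(400,400))]))
E
sed -i '/^cv2.imwrite/d' chk.py
echo 'cv2.imwrite(f"pics/{sys.argv[1]}.png",np.hstack([cv2.resize(s[110:290,250:430],(400,400)),cv2.resize(t[140:300,180:340],(400,400))]))' >> chk.py
python3 chk.py c4
```

```text
piv pt [0.51845711 0.04623689 0.09851737] off along d 3.136293688846416 lat -0.8127050717183869
lean 29.969995458063046 F [ 0.7 -0.9 -3.2] M [-0.38  0.05 -0.01] [ 0.54  0.24 -0.42  1.96  0.12  0.97 -0.14]
```

View pics/c4.png

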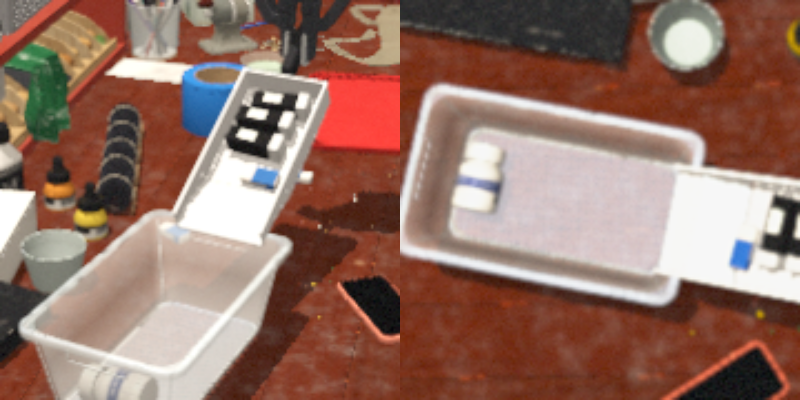

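At 30° lean the nose sits on the near rim (side view pixels 175–265, 215–240). Nothing has slid yet and the bin hasn't moved. I continue the swing.

step_arm:
  moves:
    - {"dx": 6.3, "dy": 0, "dz": -8.63, "rx": 0, "ry": -2.5, "rz": 0, "gripper": -1}
    - {"dx": 6.3, "dy": 0, "dz": -8.63, "rx": 0, "ry": -2.5, "rz": 0, "gripper": -1}
    - {"dx": 6.3, "dy": 0, "dz": -8.63, "rx": 0, "ry": -2.5, "rz": 0, "gripper": -1}
    - {"dx": 6.3, "dy": 0, "dz": -8.63, "rx": 0, "ry": -2.5, "rz": 0, "gripper": -1}
    - {"dx": 6.3, "dy": 0, "dz": -8.63, "rx": 0, "ry": -2.5, "rz": 0, "gripper": -1}
    - {"dx": 6.3, "dy": 0, "dz": -8.63, "rx": 0, "ry": -2.5, "rz": 0, "gripper": -1}
    - {"dx": 6.3, "dy": 0, "dz": -8.63, "rx": 0, "ry": -2.5, "rz": 0, "gripper": -1}
    - {"dx": 6.3, "dy": 0, "dz": -8.63, "rx": 0, "ry": -2.5, "rz": 0, "gripper": -1}
    - {"dx": 6.3, "dy": 0, "dz": -8.63, "rx": 0, "ry": -2.5, "rz": 0, "gripper": -1}
    - {"dx": 6.3, "dy": 0, "dz": -8.63, "rx": 0, "ry": -2.5, "rz": 0, "gripper": -1}
    - {"dx": 6.3, "dy": 0, "dz": -8.63, "rx": 0, "ry": -2.5, "rz": 0, "gripper": -1}
    - {"dx": 6.3, "dy": 0, "dz": -8.63, "rx": 0, "ry": -2.5, "rz": 0, "gripper": -1}
    - {"dx": 6.3, "dy": 0, "dz": -8.63, "rx": 0, "ry": -2.5, "rz": 0, "gripper": -1}
    - {"dx": 6.3, "dy": 0, "dz": -8.63, "rx": 0, "ry": -2.5, "rz": 0, "gripper": -1}
    - {"dx": 0, "dy": 0, "dz": 0, "rx": 0, "ry": 0, "rz": 0, "gripper": -1}
    - {"dx": 0, "dy": 0, "dz": 0, "rx": 0, "ry": 0, "rz": 0, "gripper": -1}
    - {"dx": 0, "dy": 0, "dz": 0, "rx": 0, "ry": 0, "rz": 0, "gripper": -1}
    - {"dx": 0, "dy": 0, "dz": 0, "rx": 0, "ry": 0, "rz": 0, "gripper": -1}

```text
clock: 13.25
tcp_pos: [0.5015, -0.0385, 0.3293]
orientation: [2.083, 1.687, -0.659]
contact_force: [-0.1, -0.1, -1.7]
grip_width: 0.0126
gripper_force: 108.6
```

```bash
python3 chk.py c5
```

```text
piv pt [0.51887042 0.04308724 0.09844722] off along d 0.14155146893085765 lat 0.24636059584912193
lean 64.99451101578063 F [-0.1 -0.1 -1.7] M [ 0.72 -0.14  0.04] [ 0.04  0.3  -0.49  1.8   0.61  1.52 -0.83]
```

View pics/c5.png

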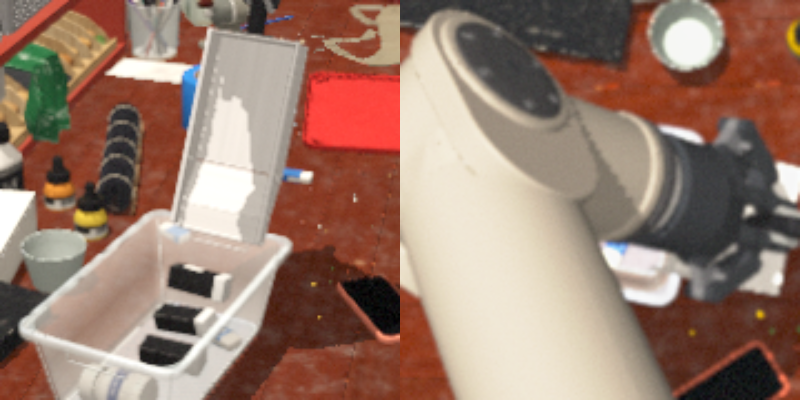

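All three stamps and the eraser are in the bin: side view shows stamps at (198,280), (183,320), (172,350) and the eraser at (228,338). The tray is empty at 65° lean. I raise it slightly and swing back.

step_arm:
  moves:
    - {"dx": -2.3, "dy": 0, "dz": -3.3, "rx": 0, "ry": 0, "rz": 0, "gripper": -1}
    - {"dx": -2.3, "dy": 0, "dz": -3.3, "rx": 0, "ry": 0, "rz": 0, "gripper": -1}
    - {"dx": -5.9, "dy": 0, "dz": 8.9, "rx": 0, "ry": 2.5, "rz": 0, "gripper": -1}
    - {"dx": -11.5, "dy": 0, "dz": 18, "rx": 0, "ry": 5, "rz": 0, "gripper": -1}
    - {"dx": -11.5, "dy": 0, "dz": 18, "rx": 0, "ry": 5, "rz": 0, "gripper": -1}
    - {"dx": -11.5, "dy": 0, "dz": 18, "rx": 0, "ry": 5, "rz": 0, "gripper": -1}
    - {"dx": -11.5, "dy": 0, "dz": 18, "rx": 0, "ry": 5, "rz": 0, "gripper": -1}
    - {"dx": -11.5, "dy": 0, "dz": 18, "rx": 0, "ry": 5, "rz": 0, "gripper": -1}
    - {"dx": -11.5, "dy": 0, "dz": 18, "rx": 0, "ry": 5, "rz": 0, "gripper": -1}
    - {"dx": -11.5, "dy": 0, "dz": 18, "rx": 0, "ry": 5, "rz": 0, "gripper": -1}
    - {"dx": -11.5, "dy": 0, "dz": 18, "rx": 0, "ry": 5, "rz": 0, "gripper": -1}
    - {"dx": -11.5, "dy": 0, "dz": 18, "rx": 0, "ry": 5, "rz": 0, "gripper": -1}
    - {"dx": -11.5, "dy": 0, "dz": 18, "rx": 0, "ry": 5, "rz": 0, "gripper": -1}
    - {"dx": -11.5, "dy": 0, "dz": 18, "rx": 0, "ry": 5, "rz": 0, "gripper": -1}
    - {"dx": -11.5, "dy": 0, "dz": 18, "rx": 0, "ry": 5, "rz": 0, "gripper": -1}
    - {"dx": -5.9, "dy": 0, "dz": 8.9, "rx": 0, "ry": 2.5, "rz": 0, "gripper": -1}
    - {"dx": 0, "dy": 0, "dz": 0, "rx": 0, "ry": 0, "rz": 0, "gripper": -1}
    - {"dx": 0, "dy": 0, "dz": 0, "rx": 0, "ry": 0, "rz": 0, "gripper": -1}

```text
clock: 15.6
tcp_pos: [0.4685, -0.1949, 0.1295]
orientation: [-2.142, -1.737, -0.57]
contact_force: [-0.2, 0.4, -2.9]
grip_width: 0.0124
gripper_force: 108.8
```

```bash
python3 - <<'E'
from h import *
o=r.get_obs();A=cur();g=A[:3,3]+.003*A[:3,2];print(o["clock"],g,"lean",29.9-np.degrees(np.arcsin(A[2,0])),o["contact_force"].round(1))
B=A.copy();B[2,3]+=.030
# place pose = grasp pose at start
P=T(np.array([[0.281,0.946,0.164],[0.82,-0.325,0.47],[0.498,0.002,-0.867]]),[.4022,-.2686,.0364])
U,_,V=np.linalg.svd(P[:3,:3]);P[:3,:3]=U@V
Q=P.copy();Q[2,3]+=.115;Q2=P.copy();Q2[2,3]+=.006
row(A,B,4);row(B,Q,10);row(Q,Q2,9)
E
```

```text
15.6 [ 0.46884649 -0.19349006  0.12691963] lean 0.07747048729579475 [-0.2  0.4 -2.9]
4 d [ 3.73 -0.   -6.51] r [ 0. -0. -0.]
10 d [-8.07 -4.49 -3.7 ] r [-0.36  0.    0.61]
9 d [-6.03 -0.03 10.5 ] r [ 0. -0. -0.]
```

step_arm:
  moves:
    - {"dx": 3.7, "dy": 0, "dz": -6.5, "rx": 0, "ry": 0, "rz": 0, "gripper": -1}
    - {"dx": 3.7, "dy": 0, "dz": -6.5, "rx": 0, "ry": 0, "rz": 0, "gripper": -1}
    - {"dx": 3.7, "dy": 0, "dz": -6.5, "rx": 0, "ry": 0, "rz": 0, "gripper": -1}
    - {"dx": 3.7, "dy": 0, "dz": -6.5, "rx": 0, "ry": 0, "rz": 0, "gripper": -1}
    - {"dx": -8.1, "dy": -4.5, "dz": -3.7, "rx": -0.36, "ry": 0, "rz": 0.6, "gripper": -1}
    - {"dx": -8.1, "dy": -4.5, "dz": -3.7, "rx": -0.36, "ry": 0, "rz": 0.6, "gripper": -1}
    - {"dx": -8.1, "dy": -4.5, "dz": -3.7, "rx": -0.36, "ry": 0, "rz": 0.6, "gripper": -1}
    - {"dx": -8.1, "dy": -4.5, "dz": -3.7, "rx": -0.36, "ry": 0, "rz": 0.6, "gripper": -1}
    - {"dx": -8.1, "dy": -4.5, "dz": -3.7, "rx": -0.36, "ry": 0, "rz": 0.6, "gripper": -1}
    - {"dx": -8.1, "dy": -4.5, "dz": -3.7, "rx": -0.36, "ry": 0, "rz": 0.6, "gripper": -1}
    - {"dx": -8.1, "dy": -4.5, "dz": -3.7, "rx": -0.36, "ry": 0, "rz": 0.6, "gripper": -1}
    - {"dx": -8.1, "dy": -4.5, "dz": -3.7, "rx": -0.36, "ry": 0, "rz": 0.6, "gripper": -1}
    - {"dx": -8.1, "dy": -4.5, "dz": -3.7, "rx": -0.36, "ry": 0, "rz": 0.6, "gripper": -1}
    - {"dx": -8.1, "dy": -4.5, "dz": -3.7, "rx": -0.36, "ry": 0, "rz": 0.6, "gripper": -1}
    - {"dx": 0, "dy": 0, "dz": 0, "rx": 0, "ry": 0, "rz": 0, "gripper": -1}
    - {"dx": 0, "dy": 0, "dz": 0, "rx": 0, "ry": 0, "rz": 0, "gripper": -1}

```text
clock: 17.6
tcp_pos: [0.4017, -0.2688, 0.1505]
orientation: [-2.259, -1.614, -0.604]
contact_force: [0.4, -0.4, -2.6]
grip_width: 0.0124
gripper_force: 108.8
```

step_arm:
  moves:
    - {"dx": -6, "dy": 0, "dz": 10.5, "rx": 0, "ry": 0, "rz": 0, "gripper": -1}
    - {"dx": -6, "dy": 0, "dz": 10.5, "rx": 0, "ry": 0, "rz": 0, "gripper": -1}
    - {"dx": -6, "dy": 0, "dz": 10.5, "rx": 0, "ry": 0, "rz": 0, "gripper": -1}
    - {"dx": -6, "dy": 0, "dz": 10.5, "rx": 0, "ry": 0, "rz": 0, "gripper": -1}
    - {"dx": -6, "dy": 0, "dz": 10.5, "rx": 0, "ry": 0, "rz": 0, "gripper": -1}
    - {"dx": -6, "dy": 0, "dz": 10.5, "rx": 0, "ry": 0, "rz": 0, "gripper": -1}
    - {"dx": -6, "dy": 0, "dz": 10.5, "rx": 0, "ry": 0, "rz": 0, "gripper": -1}
    - {"dx": -6, "dy": 0, "dz": 10.5, "rx": 0, "ry": 0, "rz": 0, "gripper": -1}
    - {"dx": -5, "dy": 0, "dz": 8.7, "rx": 0, "ry": 0, "rz": 0, "gripper": -1}
    - {"dx": 0, "dy": 0, "dz": 0, "rx": 0, "ry": 0, "rz": 0, "gripper": -1}
    - {"dx": 0, "dy": 0, "dz": 0, "rx": 0, "ry": 0, "rz": 0, "gripper": -1}

```text
clock: 18.98
tcp_pos: [0.4019, -0.2689, 0.0438]
orientation: [-2.26, -1.614, -0.604]
contact_force: [-0.5, 0.6, -2.4]
grip_width: 0.0125
gripper_force: 108.8
```

```bash
python3 -c "
from h import *
A=cur();print(A[:3,3],29.9-np.degrees(np.arcsin(A[2,0])),A[:3,:3].round(3).tolist(),r.get_obs()['contact_force'].round(1))"
```

```text
[ 0.40186416 -0.26886699  0.04383919] 0.0073974871932875885 [[0.281, 0.946, 0.163], [0.82, -0.325, 0.471], [0.498, 0.001, -0.867]] [-0.5  0.6 -2.4]
```

step_arm:
  moves:
    - {"dx": -1, "dy": 0, "dz": 1.73, "rx": 0, "ry": 0, "rz": 0, "gripper": -1}
    - {"dx": -1, "dy": 0, "dz": 1.73, "rx": 0, "ry": 0, "rz": 0, "gripper": -1}
    - {"dx": -1, "dy": 0, "dz": 1.73, "rx": 0, "ry": 0, "rz": 0, "gripper": -1}
    - {"dx": -0.6, "dy": 0, "dz": 1.1, "rx": 0, "ry": 0, "rz": 0, "gripper": -1}
    - {"dx": 0, "dy": 0, "dz": 0, "rx": 0, "ry": 0, "rz": 0, "gripper": -1}
    - {"dx": 0, "dy": 0, "dz": 0, "rx": 0, "ry": 0, "rz": 0, "gripper": -1}

```text
clock: 19.73
tcp_pos: [0.4017, -0.2688, 0.0365]
orientation: [-2.26, -1.614, -0.604]
contact_force: [-0.5, -0.9, -0.1]
grip_width: 0.0125
gripper_force: 109.1
```

step_arm:
  moves:
    - {"dx": -0.2, "dy": 0, "dz": 0.4, "rx": 0, "ry": 0, "rz": 0, "gripper": -1}
    - {"dx": 0, "dy": 0, "dz": 0, "rx": 0, "ry": 0, "rz": 0, "gripper": -1}
    - {"dx": 0, "dy": 0, "dz": 0, "rx": 0, "ry": 0, "rz": 0, "gripper": 1}
    - {"dx": 0, "dy": 0, "dz": 0, "rx": 0, "ry": 0, "rz": 0, "gripper": 1}
    - {"dx": 0, "dy": 0, "dz": 0, "rx": 0, "ry": 0, "rz": 0, "gripper": 1}
    - {"dx": 0, "dy": 0, "dz": 0, "rx": 0, "ry": 0, "rz": 0, "gripper": 1}
    - {"dx": 0, "dy": 0, "dz": 0, "rx": 0, "ry": 0, "rz": 0, "gripper": 1}
    - {"dx": 0, "dy": 0, "dz": 0, "rx": 0, "ry": 0, "rz": 0, "gripper": 1}
    - {"dx": 0, "dy": 0, "dz": -20, "rx": 0, "ry": 0, "rz": 0, "gripper": 1}
    - {"dx": 0, "dy": 0, "dz": -30, "rx": 0, "ry": 0, "rz": 0, "gripper": 1}
    - {"dx": 0, "dy": 0, "dz": -30, "rx": 0, "ry": 0, "rz": 0, "gripper": 1}
    - {"dx": 0, "dy": 0, "dz": -30, "rx": 0, "ry": 0, "rz": 0, "gripper": 1}
    - {"dx": 0, "dy": 0, "dz": -30, "rx": 0, "ry": 0, "rz": 0, "gripper": 1}
    - {"dx": 0, "dy": 0, "dz": -20, "rx": 0, "ry": 0, "rz": 0, "gripper": 1}
    - {"dx": 0, "dy": 0, "dz": 0, "rx": 0, "ry": 0, "rz": 0, "gripper": 1}
    - {"dx": 0, "dy": 0, "dz": 0, "rx": 0, "ry": 0, "rz": 0, "gripper": 1}

```text
clock: 21.72
tcp_pos: [0.3755, -0.3433, 0.1739]
orientation: [-2.258, -1.613, -0.604]
contact_force: [-0.1, 0.2, -0.2]
grip_width: 0.0853
gripper_force: 0.0
```

```bash
python3 - <<'E'
from h import *
s=r.grab_frame("side");t=r.grab_frame("top")
cv2.imwrite("pics/end.png",np.hstack([cv2.resize(s[110:320,220:430],(400,400)),cv2.resize(t[110:320,170:380+0*1],(400,400))]))
E
```

```text
(no output)
```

View pics/end.png

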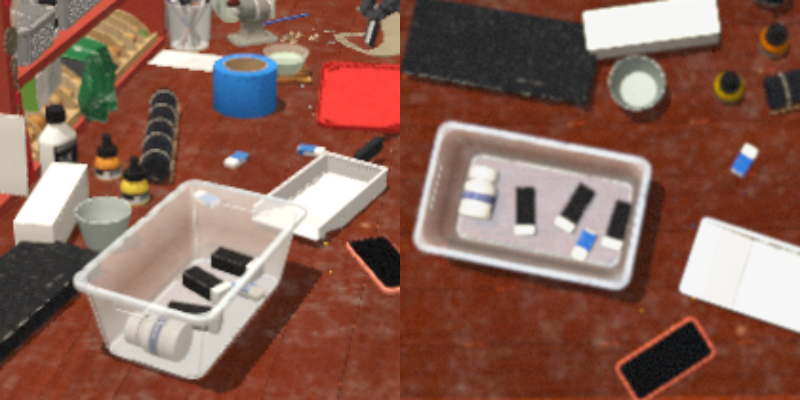

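The final view shows three stamps and the eraser in the bin (top view (525,210), (575,205), (618,225), (586,243)). The empty tray is flat at its old place, the ink bottles are standing and the bin is unmoved.

```bash
python3 -c "
from bench import r
print(r.hand_in())"
```

```text
the job is handed in; nothing more can be done
None
```

The three stamps and the eraser are in the bin, the empty tray is flat on the desk where it stood and released, the bin and ink bottles look undisturbed in the last camera view, and the job is handed in; no verdict was shown.

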